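# Hang the catch bin and crank the blank feeder one stroke

### The arm

A 6-joint arm with a two-finger parallel gripper is mounted at the origin on a cart in front of the work surface, level with it; the furniture and walls round the work are solid. World frame = base frame: x ahead of the robot, y to its left, z up, the work surface at z = 0. Lengths are in m, angles in rad, forces in N, time in s.
With the tool pointing down it reaches from about 0.325 to 0.9 m from the base axis. Payload 6.1 kg.
Tool frame: the origin (TCP) lies at the very end of the fingers, on their centre line; the grasp point (between the pads) lies arm.grasp_offset behind it (arm.grasp_offset is the distance from the TCP to the grasp point, in m); z points along the fingers, y is the line along which they close (so a half turn about z gives the same grasp; the last joint's range is limited). The gripper opens to 85 mm and grips with 20 to 120 N. Pads are 22 mm wide; open, the fingers measure 114 mm over their backs; the gripper's body (76 mm by 85 mm) begins 54 mm behind the grasp point. The pads swing forward as they close: fully open they stand 13 mm farther back than shut.
Start: joints at [1.174, 0.22, 1.526, -0, 1.395, -0.126], TCP at [0.167, 0.602, 0.231] pointing down, gripper open.
Joint ranges: [-2.98, 2.98], [-0.91, 2.08], [0.09, 2.57], [-1.24, 4.39], [0.2, 2.65], [-2.68, 2.68]. Speed limits (rad/s): [2.57, 2.57, 3.01, 3.14, 3.14, 3.14].

### API

Orientations are given as [roll, pitch, yaw] about the fixed x, y, z axes, in that order (R = Rz(yaw) Ry(pitch) Rx(roll)).
In Python, from station import arm gives the robot as it stands.
- The arm moves only by the shell command python3 -m handwheel 'ROWS' [FORCE]. ROWS is JSON, a list of rows, each a list of 3 entries, a list of its own where there are three numbers: the opening, from 0 (shut) to 1 (fully open), then the shift along the tool's x, y, z in mm, then the turn, a rotation vector about the tool's x, y, z in degrees. In form: [[fingers, [x, y, z], [ax, ay, az]], ...]. A call has 1 to 20 rows; each row shifts and turns the commanded pose from where the row before left it, along the tool's axes as they then stand; what a row does not reach is not made up. A row lasts 1/12 s, in which the tool goes at most 41.7 mm and 7.16 degrees, less where a joint would pass 70% of its speed; a pose out of reach is approached as far as the arm can. A call with a gripper value outside its range is refused whole. The fingers move at their own pace and stop on an object; FORCE is the grip in N (left out, the last holds). Time passes only in rows, so rows that do not move let the fingers close. It gives the time, the measured TCP pose, the force, the opening and the grip force at its end, in the units of the state.
- arm.read_state(): the state, without advancing time (a new reading comes with each control period).
- arm.read_camera(name): name is "scene" or "top" or "wrist"; returns the picture (400x640x3 uint8, blue, green, red); there is no depth.
- arm.get_calibration(name): a dict with "intrinsics" (3x3 intrinsics, pixels), "position" and "orientation" of the camera in the world. Camera axes: x right, y down, z forward; pixel columns grow to the right and rows downward; lengths in m; the calibration is good to about 2 mm. A picture is of the moment at which its call begins: read the wrist's pose just before it. get_calibration takes no time and is no camera call; for the wrist camera it gives the pose at the moment of the call.
- arm.job_done(): hands the job in; it is judged then, once.
Trained networks look in the newest picture that a camera, given by its name, has taken for a name from the list of things; names that differ only in an ending like _2 or _b are one class to them, and where a whole thing is asked for, a point or a joint stands for the part that bears it (a point fixed in the world has none). Each returns a list of dicts, best first, with "conf" (0 to 1); they miss things now and then, are a little off and sometimes report something else, mostly with a low value. They report only what shows in the picture. A call takes as long as a camera call. They do not tell look-alikes from the thing itself.
- arm.boxes_of(camera, query): "bbox" ([centre column, centre row, width, height] in pixels, round what is visible of it).
- arm.pinpoint(camera, query): "xy" ([column, row] in pixels: a listed point, or the origin of a listed thing).
The state is a dict: "time_s": time; "qpos": joint angles; "joint_velocities": joint speeds; "tau": joint torques, N m; "tcp_pos": TCP position; "eef_rot": TCP orientation; "contact_force": force on the tool from outside, world axes, zero at the start; "ft_torque": the same for the moment, N m; "finger_gap": opening from 0.0 (shut) to 1.0 (fully open); "gripper_force": force on a finger pad.
Only numpy, scipy, OpenCV 4.12 (cv2) and the standard library are available. Lean on these libraries where they do the work, as an engineer would, in place of code of your own. Each camera call takes 0.05 s, during which the arm holds its last target. There are 200 camera calls.

### The job

Hang the loose bin by its hooked lip on the steel rail at the outlet end of the hand-cranked blank feeder, centred on the rail, and let go of it. Then take the flywheel's wooden crank handle and turn it clockwise (seen from above) through exactly one full turn, so that one walnut blank is delivered into the bin and the handle stops back at its starting place over the brass pointer; do not turn past it, and let go. Leave the other things on the bench where they are.

Things in the scene. Friction and masses are not known exactly. Their poses are not given: they have to be found in the camera images.
- feeder: Plywood blank feeder fixed to the bench, 281 x 150 mm. Origin: on the bench (z = 0) under the middle of its magazine (steel guide, top 135 mm high, holding three stacked blanks); x along the feed, to the outlet and rail; y left of that; z up. Wheel axis at x = -150 mm. Nothing but the crank handle is higher than 150 mm.
- outlet (a point): Middle of the deck's end edge, where blanks come out, 85 mm above the bench, at x = 26 mm in the feeder (axes as the feeder's). The rail stands beyond it, with 20 mm free between for the bin's hook.
- rail_mid (a point): Middle of the top edge of the hanging rail: a 4 mm thick upright steel plate, 150 mm long along the feeder's y, faces at x = 46 and 50 mm, top 76 mm above the bench (axes as the feeder's).
- wheel_axis (a point): Point on the flywheel's vertical axis, 146 mm above the bench, fixed to the feeder (axes as the feeder's). The wheel is 136 mm across, its rim's top 144 mm high.
- handle_mid (a point): Middle of the upright wooden crank handle, 177 mm above the bench; 24 mm across, 50 mm tall (147 to 197 mm above the bench), 53 mm from the wheel's axis. It spins freely on its spindle, so it may be gripped firmly while the hand keeps its orientation. At the start (home) it stands on the feeder's +y side of the axis, over the brass pointer.
- wheel (a joint): Turn of the flywheel in rad: 0 at the start (home), grows clockwise seen from above, 6.28 after one turn; can go further or back. Needs 2 to 6 N at the handle, stays where left. In the first half turn the pusher runs 72 mm forward and pushes the lowest blank over the rail into the bin; in the second it draws back and the stack drops.
- bin: Grey plastic open bin, 80 mm long (x), 100 wide (y), 130 g. Origin: centre of its underside; z up. Walls 3 mm; front (+x) and sides 50 mm high, back (-x) 58 mm with the hooked lip. Hung: its x along the feeder's x, lip resting on the rail's top, back wall on the outlet's far (+x) side of the rail, underside some 21 mm above the bench, leaning a few degrees.
- bin_lip (a point): Middle of the underside of the hooked lip, 55 mm above the bin's underside, at x = -43.5 mm (axes as the bin's); it lies on the rail's top when hung. Gap here 7 mm, from the back wall's outer face (x = -40 mm) to the 100 mm wide tooth, which flares to a mouth about 16 mm wide at its lower edge (40 mm above the underside) and reaches back to x = -60 mm.
- bin_tab (a point): Middle of the free part of the bin's upright grip tab, at x = 36 mm and 72 mm above the underside. The tab is 12 mm thick along the bin's x, 32 mm wide along y, and rises from the front wall (50 mm) to 84 mm; pinch it from above across its thickness (axes as the bin's).
- blank_1: Lowest of the three walnut blanks in the magazine, 40 x 62 x 12 mm, 62 mm across the feed; origin: centre of its underside.
- blank_2: Second blank; like blank_1. It ends lowest in the magazine.
- blank_3: Top blank; like blank_1.
- masking_roll: Bystander: thin roll of masking tape, 87 x 77 x 11 mm, lying flat between robot and feeder; origin: centre of underside.
- pencil: Bystander: yellow pencil, 120 mm, lying between robot and feeder, to the right; origin: centre of underside.
- tape_measure: Bystander: yellow tape measure, 35 x 85 x 66 mm, to the right; origin: centre of underside.
- block_plane: Bystander: metal block plane, 160 x 48 x 54 mm, behind the feeder; origin: centre of underside.
- varnish_tin: Bystander: round tin, 78 mm across, 78 mm tall, behind the feeder; origin: centre of underside.
- offcut_oak: Bystander: oak offcut, 36 x 85 x 29 mm, behind and left of the feeder; origin: centre of underside.
There are look-alikes about, which are no part of the job. What is shaped like the bin but red is not meant. What is shaped like the blank_3 but white is not meant.

How it is judged:
On the way, in this order (a step that is already met when the one before it is completed fails the run):
1. the bin hangs by its lip on the rail, let go, with the wheel still at home (x of bin_lip in the frame of feeder between 0.038 and 0.058 m and y of bin_lip in the frame of feeder between -0.02 and 0.02 m and z of bin_lip in the frame of feeder between 0.07 and 0.083 m and angle between the x axis of bin and the x axis of feeder, either way round below 0.2 rad and x of bin_tab in the frame of feeder above 0.09 m and angle between bin's own z axis and vertical below 0.2 rad and contact force between the fingers and bin below 0.2 N and linear speed of bin below 0.03 m/s and value of joint wheel between -0.3 and 0.3 rad), for 0.2 s.
2. the wheel passes its half turn, clockwise, with the bin hanging (x of bin_lip in the frame of feeder between 0.038 and 0.058 m and y of bin_lip in the frame of feeder between -0.02 and 0.02 m and z of bin_lip in the frame of feeder between 0.07 and 0.083 m and angle between the x axis of bin and the x axis of feeder, either way round below 0.2 rad and x of bin_tab in the frame of feeder above 0.09 m and angle between bin's own z axis and vertical below 0.2 rad and value of joint wheel between 2.7 and 3.7 rad), for 0.05 s.
At the end, for the whole second after the job is handed in: The bin hangs level (within about 0.2 rad) by its lip on the rail, within 20 mm of the rail's middle; the lowest blank lies in it; the other two are still in the magazine, down on the deck; the wheel rests one full turn clockwise from its start, within 0.22 rad; everything is at rest and let go (x of bin_lip in the frame of feeder between 0.038 and 0.058 m and y of bin_lip in the frame of feeder between -0.02 and 0.02 m and z of bin_lip in the frame of feeder between 0.07 and 0.083 m and angle between the x axis of bin and the x axis of feeder, either way round below 0.2 rad and x of bin_tab in the frame of feeder above 0.09 m and angle between bin's own z axis and vertical below 0.2 rad and x of blank_1 in the frame of bin between -0.04 and 0.04 m and y of blank_1 in the frame of bin between -0.05 and 0.05 m and z of blank_1 in the frame of bin between 0 and 0.055 m and x of blank_2 in the frame of feeder between -0.01 and 0.01 m and y of blank_2 in the frame of feeder between -0.01 and 0.01 m and z of blank_2 in the frame of feeder between 0.08 and 0.092 m and x of blank_3 in the frame of feeder between -0.01 and 0.01 m and y of blank_3 in the frame of feeder between -0.01 and 0.01 m and z of blank_3 in the frame of feeder between 0.092 and 0.106 m and value of joint wheel between 6.063 and 6.503 rad and velocity of joint wheel between -0.05 and 0.05 rad/s and linear speed of each of bin, blank_1 below 0.02 m/s); the robot touches nothing.
It fails at once if the wheel is turned more than 0.4 rad past one full turn (value of joint wheel above 6.683 rad).
It fails at once if the wheel is turned more than 0.5 rad the wrong way (anticlockwise) (value of joint wheel below -0.5 rad).
It fails at once if another thing on the bench is moved more than 30 mm (distance of any of masking_roll, pencil, tape_measure, block_plane, varnish_tin, offcut_oak from where it was at the start of the episode above 0.03 m).
It also fails if it takes over 72 s, if anything falls off the work surface, if the arm or the gripper's body presses on something with over 40 N, if the wrist force passes 120 N, or if a joint passes its speed limit or range.

## Working session

There is one attempt and no reset: what is moved stays moved. The work goes in short steps, Python scripts to look and compute and a shell command to move; the robot and the scene stay as the last step left them, time stands still between calls to the robot, and variables do not carry over. Pictures are saved under pics/ and viewed, at most 15 in all, crops included, and the job is handed in when it is done.

```bash
mkdir -p pics; ls; cat > h.py <<'E'
import numpy as np, cv2
from scipy.spatial.transform import Rotation as R
from station import arm
def cal(n):
    c=arm.get_calibration(n); o=np.array(c["orientation"])
    M=o if o.shape==(3,3) else (R.from_euler('xyz',o).as_matrix() if o.size==3 else R.from_quat(o).as_matrix())
    return np.array(c["intrinsics"]),np.array(c["position"]),M
def ray(n,uv):
    K,p,M=cal(n); d=M@np.linalg.solve(K,[uv[0],uv[1],1]); return p,d/np.linalg.norm(d)
def atz(n,uv,z):
    p,d=ray(n,uv); return p+d*(z-p[2])/d[2]
def tri(obs):
    A=np.zeros((3,3));b=np.zeros(3)
    for n,uv in obs:
        p,d=ray(n,uv);P=np.eye(3)-np.outer(d,d);A+=P;b+=P@p
    return np.linalg.solve(A,b)
def proj(n,X):
    K,p,M=cal(n); c=K@(M.T@(np.array(X)-p)); return c[:2]/c[2]
E
python3 - <<'E'
from h import *
np.set_printoptions(precision=3,suppress=True)
print(arm.read_state(), arm.grasp_offset)
for n in("scene","top"):
    cv2.imwrite(f"pics/{n}0.png",arm.read_camera(n)); print(n,arm.get_calibration(n))
    for q in("outlet","rail_mid","wheel_axis","handle_mid","bin_lip","bin_tab","bin","feeder","blank_1"):
        print(q,[(np.round(d["xy"],1),round(d["conf"],2)) for d in arm.pinpoint(n,q)[:3]])
E
```

```text
pics
{'time_s': 0.0, 'qpos': array([ 1.174,  0.221,  1.528,  0.   ,  1.395, -0.126]), 'joint_velocities': array([-0.   , -0.001, -0.   , -0.001,  0.   ,  0.001]), 'tau': array([ -0.001, -49.693, -38.938,  -0.   ,   0.012,   0.   ]), 'tcp_pos': array([0.167, 0.602, 0.23 ]), 'eef_rot': array([-3.14 , -0.   ,  2.871]), 'contact_force': array([-0.363,  0.578,  0.117]), 'ft_torque': array([0.012, 0.004, 0.009]), 'gripper_force': 0.0, 'finger_gap': 0.9982296698237147} 0.0187
scene {'intrinsics': array([[440.588,   0.   , 320.284],
       [  0.   , 440.588, 201.47 ],
       [  0.   ,   0.   ,   1.   ]]), 'position': array([-0.385,  1.198,  0.817]), 'orientation': array([-2.016, -0.001, -2.417])}
outlet [(array([337.6, 213.5]), 0.56), (array([316.4, 197.7]), 0.45)]
rail_mid [(array([332.2, 218.5]), 0.58)]
wheel_axis [(array([365.4, 182.7]), 0.94)]
handle_mid [(array([380. , 181.9]), 0.66)]
bin_lip [(array([307.2, 249.3]), 0.94), (array([192.7, 326.2]), 0.76)]
bin_tab [(array([288. , 254.2]), 0.83), (array([211.4, 307.3]), 0.83)]
bin [(array([209.6, 332.9]), 0.88), (array([301.2, 267.9]), 0.7
[... 240 characters left out ...]
   [  0.   ,   0.   ,   1.   ]]), 'position': array([0.384, 0.122, 1.602]), 'orientation': array([-3.014,  0.009, -1.555])}
outlet [(array([332.1, 213.9]), 0.9)]
rail_mid [(array([332. , 216.7]), 0.62)]
wheel_axis [(array([379. , 215.8]), 0.94), (array([267.9, 230.9]), 0.51), (array([380.6, 226.8]), 0.32)]
handle_mid [(array([381.8, 228. ]), 0.43)]
bin_lip [(array([285.4, 231.1]), 0.75), (array([162.1, 235.2]), 0.71)]
bin_tab [(array([260.1, 229.1]), 0.82), (array([182.5, 231. ]), 0.71), (array([382.8, 161.3]), 0.64)]
bin [(array([177.6, 230.1]), 0.79), (array([269.5, 228.9]), 0.59)]
feeder [(array([334.8, 220. ]), 0.85)]
blank_1 [(array([341.1, 215.9]), 0.63), (array([345.8, 177.2]), 0.53)]
```

```bash
python3 - <<'E'
import cv2
a=cv2.imread("pics/scene0.png");b=cv2.imread("pics/top0.png")
cv2.imwrite("pics/s1.png",cv2.resize(a[120:400,130:503],(800,600)))
cv2.imwrite("pics/t1.png",cv2.resize(b[110:310,140:440],(800,533)))
E
```

```text
(no output)
```

View pics/s1.png

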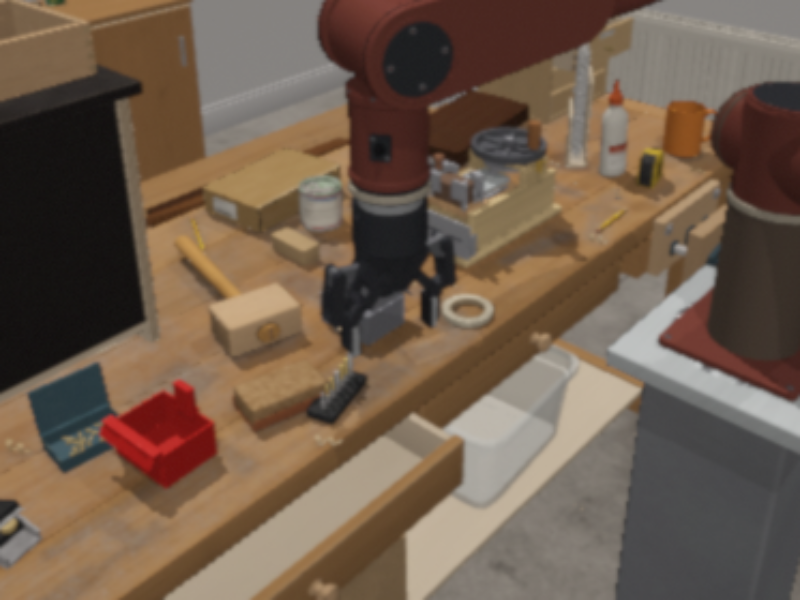

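View pics/t1.png

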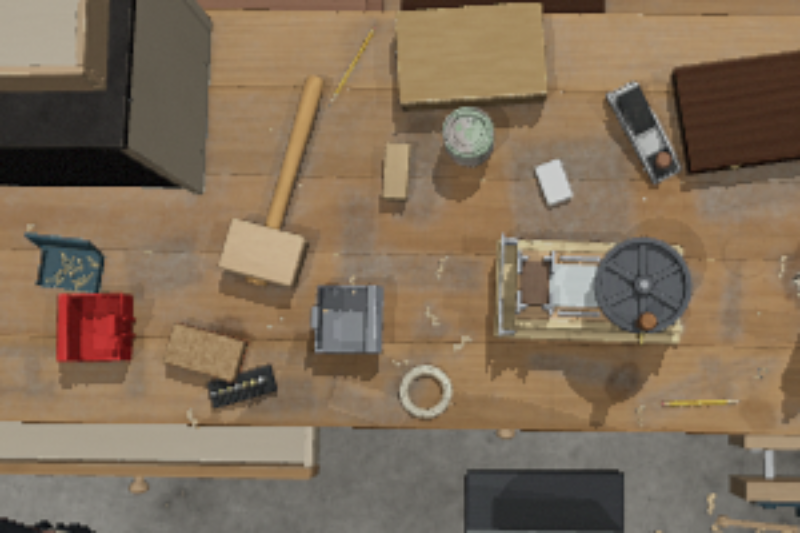

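The scene view shows the red decoy bin on the left, the grey bin behind the gripper, and the feeder with its handle at about (535,130) in the crop. The top view shows the grey bin at about (347,318) in the crop, with its lip toward the feeder. It also shows the feeder with its outlet on the left at (505,285) and the handle at (648,320).

```bash
python3 - <<'E'
from h import *
np.set_printoptions(precision=4,suppress=True)
S=dict(outlet=(337.6,213.5),rail_mid=(332.2,218.5),wheel_axis=(365.4,182.7),handle_mid=(380,181.9),bin_lip=(307.2,249.3),bin_tab=(288,254.2))
T=dict(outlet=(332.1,213.9),rail_mid=(332,216.7),wheel_axis=(379,215.8),handle_mid=(381.8,228),bin_lip=(285.4,231.1),bin_tab=(260.1,229.1),red_tab=(182.5,231))
Z=dict(outlet=.085,rail_mid=.076,wheel_axis=.146,handle_mid=.177,bin_lip=.055,bin_tab=.072,red_tab=.072)
for k in T:
    print(k,"top",atz("top",T[k],Z[k]),*( ["scene",atz("scene",S[k],Z[k]),"tri",tri([("scene",S[k]),("top",T[k])])] if k in S else []))
print(R.from_euler('xyz',arm.read_state()['eef_rot']).as_matrix())
print(cal("wrist"))
E
```

```text
outlet top [0.5238 0.0937 0.085 ] scene [0.517  0.0831 0.085 ] tri [0.5188 0.0902 0.0877]
rail_mid top [0.5136 0.0938 0.076 ] scene [0.5174 0.113  0.076 ] tri [0.5201 0.0982 0.0686]
wheel_axis top [ 0.5136 -0.0794  0.146 ] scene [ 0.5284 -0.0988  0.146 ] tri [ 0.513  -0.0776  0.1571]
handle_mid top [ 0.4667 -0.0851  0.177 ] scene [ 0.4501 -0.0811  0.177 ] tri [ 0.4622 -0.0892  0.1712]
bin_lip top [0.4559 0.276  0.055 ] scene [0.4646 0.3022 0.055 ] tri [0.4653 0.2846 0.0452]
bin_tab top [0.4614 0.3732 0.072 ] scene [0.4709 0.3835 0.072 ] tri [0.4667 0.3782 0.0702]
red_tab top [0.4495 0.6761 0.072 ]
[[-0.9635  0.2675  0.    ]
 [ 0.2675  0.9635  0.    ]
 [-0.      0.     -1.    ]]
(array([[306.8068,   0.    , 324.1745],
       [  0.    , 306.8068, 201.3695],
       [  0.    ,   0.    ,   1.    ]]), array([0.0999, 0.6202, 0.3738]), array([[ 0.267 ,  0.9275,  0.2617],
       [ 0.9637, -0.2568, -0.0732],
       [-0.0007,  0.2718, -0.9624]]))
```

```bash
python3 -m handwheel '[[1,[-18,-9,-2],[0,0,0]],[1,[-36,-17,-2],[0,0,0]],[1,[-36,-17,-2],[0,0,0]],[1,[-36,-17,-2],[0,0,0]],[1,[-36,-17,-2],[0,0,0]],[1,[-36,-17,-2],[0,0,0]],[1,[-36,-17,-2],[0,0,0]],[1,[-36,-17,-2],[0,0,0]],[1,[-36,-17,-2],[0,0,0]],[1,[-36,-17,-2],[0,0,0]],[1,[-20,-9,-2],[0,0,0]],[1,[0,0,0],[0,0,-5.2]],[1,[0,0,0],[0,0,-5.2]],[1,[0,0,0],[0,0,-5.2]],[1,[0,0,0],[0,0,0]],[1,[0,0,0],[0,0,0]]]'
cat > look.py <<'E'
import sys
from h import *
np.set_printoptions(precision=4,suppress=True)
Z=dict(outlet=.085,rail_mid=.076,wheel_axis=.146,handle_mid=.177,bin_lip=.055,bin_tab=.072,bin=0)
s=arm.read_state();print(s['tcp_pos'],s['eef_rot'],s['time_s'])
n=sys.argv[1];im=arm.read_camera(n)
for q in sys.argv[3:]:
    for d in arm.pinpoint(n,q)[:2]:
        print(q,np.round(d['xy'],1),round(d['conf'],2),atz(n,d['xy'],Z[q]) if q in Z else '')
        cv2.circle(im,tuple(int(v) for v in d['xy']),2,(0,0,255),-1)
cv2.imwrite(f"pics/{sys.argv[2]}.png",im)
E
python3 look.py wrist w1 bin_lip bin_tab bin
```

```text
time_s: 2.33
tcp_pos: [0.4703, 0.3406, 0.2533]
eef_rot: [3.142, 0.0, 3.14]
contact_force: [-0.8, 0.8, -0.4]
finger_gap: 0.996
gripper_force: 0.0
[0.4703 0.3406 0.2533] [3.1415 0.     3.1403] 2.3333
bin_lip [289.7 167.6] 0.93 [0.4573 0.3015 0.055 ]
bin_tab [362.8 172. ] 0.77 [0.4591 0.3814 0.072 ]
bin [331.9 162.7] 0.71 [0.46   0.3501 0.    ]
bin [614.7 152.2] 0.62 [0.4462 0.7125 0.    ]
```

View pics/w1.png

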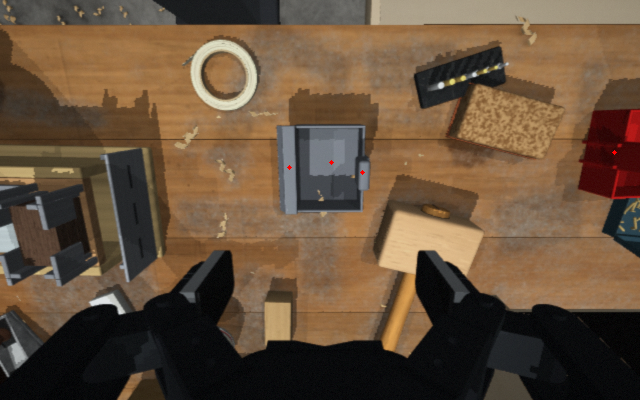

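The wrist view shows the grey bin square to the tool, with lip at (290,168) and tab at (363,172). Next I'll look at the feeder from close above.

```bash
python3 -m handwheel '[[1,[0,-25,0],[0,0,0]],[1,[0,-40,-5],[0,0,0]],[1,[0,-40,-5],[0,0,0]],[1,[0,-40,-5],[0,0,0]],[1,[0,-40,-5],[0,0,0]],[1,[0,-40,-5],[0,0,0]],[1,[0,-40,-5],[0,0,0]],[1,[0,-35,0],[0,0,0]],[1,[0,0,0],[0,0,0]],[1,[0,0,0],[0,0,0]]]'
python3 look.py wrist w2 outlet rail_mid wheel_axis handle_mid blank_1
```

```text
time_s: 3.37
tcp_pos: [0.4708, 0.0391, 0.2836]
eef_rot: [3.142, 0.001, 3.138]
contact_force: [0.2, -0.4, 0.7]
finger_gap: 1.001
gripper_force: 0.0
[0.4708 0.0391 0.2836] [3.1415 0.0007 3.1382] 3.3667
outlet [365.4 211.5] 0.8 [0.5093 0.0886 0.085 ]
rail_mid [385.6 215.7] 0.69 [0.5172 0.1149 0.076 ]
handle_mid [176.4 184.5] 0.75 [ 0.4569 -0.0813  0.177 ]
blank_1 [346.8 223.3] 0.77 
blank_1 [321.6 296.4] 0.64
```

View pics/w2.png

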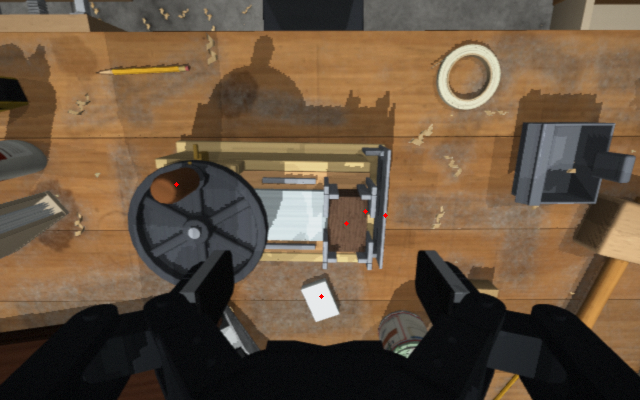

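The wrist view shows the handle at (176,184), the wheel hub at (194,233), and the rail running from about (388,148) to (381,268). I'll refine these.

```bash
python3 - <<'E'
import cv2
im=cv2.imread("pics/w2.png")
cv2.imwrite("pics/w2c.png",cv2.resize(im[135:285,330:430],(400,600),interpolation=cv2.INTER_CUBIC))
from h import *
for uv,z in(((388,149),.076),((381,268),.076),((194,233),.146),((194,233),.150)): print(uv,z,atz("wrist",uv,z))
E
```

```text
(388, 149) 0.076 [0.43764889 0.11323117 0.076     ]
(381, 268) 0.076 [0.58642354 0.1133942  0.076     ]
(194, 233) 0.146 [ 0.51226324 -0.08554131  0.146     ]
(194, 233) 0.15 [ 0.51066984 -0.08372972  0.15      ]
```

View pics/w2c.png

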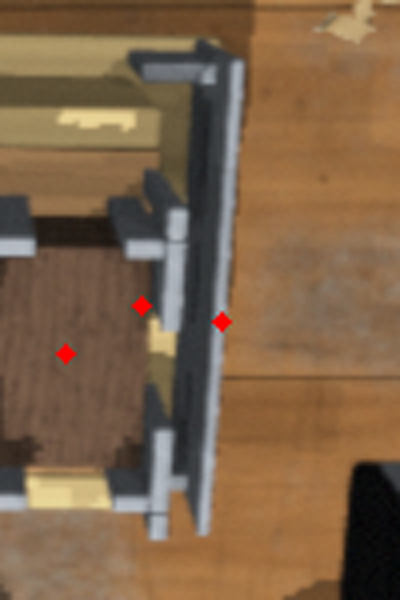

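```bash
python3 -m handwheel '[[0.6,[0,20,0],[0,0,0]],[0.6,[2,40,8],[0,0,0]],[0.6,[2,40,8],[0,0,0]],[0.6,[2,40,8],[0,0,0]],[0.6,[2,40,8],[0,0,0]],[0.6,[2,40,10],[0,0,0]],[0.6,[2,40,20],[0,0,0]],[0.6,[0,40,20],[0,0,0]],[0.6,[0,25,20],[0,0,0]],[0.6,[0,15,20],[0,0,0]],[0.6,[0,2,0],[0,0,0]],[0.6,[0,0,0],[0,0,0]],[0.6,[0,0,0],[0,0,0]]]'
python3 look.py wrist w3 bin_lip bin_tab
```

```text
time_s: 4.75
tcp_pos: [0.4583, 0.3773, 0.1647]
eef_rot: [-3.141, 0.0, -3.139]
contact_force: [-0.0, 0.6, 0.5]
finger_gap: 0.598
gripper_force: 0.0
[0.4583 0.3773 0.1647] [-3.1414  0.0004 -3.1389] 4.75
bin_lip [233.3 200.3] 0.97 [0.4603 0.2986 0.055 ]
bin_tab [325.4 207.7] 0.92 [0.4618 0.3773 0.072 ]
```

View pics/w3.png

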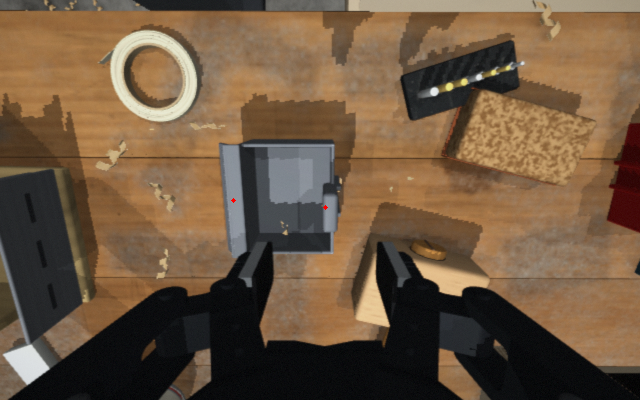

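The wrist view shows the tab at (325,208) midway between the fingers, and the mallet head stays clear at (420,280). I'll descend and grip.

```bash
python3 -m handwheel '[[0.45,[-3,0,10],[0,0,0]],[0.45,[0,0,25],[0,0,0]],[0.45,[0,0,25],[0,0,0]],[0.45,[0,0,25],[0,0,0]],[0.45,[0,0,15],[0,0,0]],[0.45,[0,0,9],[0,0,0]],[0.45,[0,0,2],[0,0,0]],[0.45,[0,0,0],[0,0,0]],[0,[0,0,0],[0,0,0]],[0,[0,0,0],[0,0,0]],[0,[0,0,0],[0,0,0]],[0,[0,0,0],[0,0,0]],[0,[0,0,0],[0,0,0]],[0,[0,0,0],[0,0,0]]]' 60
python3 look.py wrist w4 bin_lip
```

```text
time_s: 6.07
tcp_pos: [0.4627, 0.378, 0.0549]
eef_rot: [3.14, 0.003, -3.14]
contact_force: [0.6, -0.2, 6.6]
finger_gap: 0.131
gripper_force: 59.6
[0.4627 0.378  0.0549] [ 3.1398  0.0031 -3.14  ] 6.0667
bin_lip [166.6 252.9] 0.56 [0.4603 0.2977 0.055 ]
```

```bash
python3 -m handwheel '[[0,[0,0,-10],[0,0,0]],[0,[0,0,-20],[0,0,0]],[0,[0,0,-25],[0,0,0]],[0,[0,0,-20],[0,0,0]],[0,[-5,-12,0],[0,0,0]],[0,[-8,-22,0],[0,0,0]],[0,[-8,-25,0],[0,0,0]],[0,[-8,-25,0],[0,0,0]],[0,[-8,-25,0],[0,0,0]],[0,[-8,-25,0],[0,0,0]],[0,[-6,-22,0],[0,0,0]],[0,[0,-14,0],[0,0,0]],[0,[0,-5,0],[0,0,0]],[0,[0,0,0],[0,0,0.5]],[0,[0,0,0],[0,0,0]],[0,[0,0,0],[0,0,0]]]'
python3 look.py wrist w5 bin_lip rail_mid; python3 look.py scene s5 bin_lip rail_mid;  python3 look.py top t5 bin_lip rail_mid
```

```text
time_s: 7.5
tcp_pos: [0.5122, 0.2031, 0.128]
eef_rot: [3.141, -0.0, 3.135]
contact_force: [0.7, 0.5, -1.0]
finger_gap: 0.129
gripper_force: 58.7
[0.5122 0.2031 0.128 ] [ 3.1411 -0.0002  3.1352] 7.5
bin_lip [170. 253.] 0.77 [0.5438 0.0843 0.055 ]
[0.5123 0.2032 0.1281] [ 3.1414 -0.      3.1358] 7.65
bin_lip [190.2 324.8] 0.95 [0.4392 0.7631 0.055 ]
bin_lip [331.9 207.4] 0.85 [0.6039 0.0117 0.055 ]
rail_mid [331.8 220.1] 0.81 [0.5106 0.1234 0.076 ]
[0.5125 0.2028 0.1281] [3.1416 0.0001 3.1353] 7.8
bin_lip [327.4 215.4] 0.78 [0.5203 0.1116 0.055 ]
bin_lip [161.6 232.6] 0.71 [0.4426 0.7646 0.055 ]
rail_mid [329.3 216.7] 0.62 [0.5135 0.1043 0.076 ]
```

View pics/w5.png

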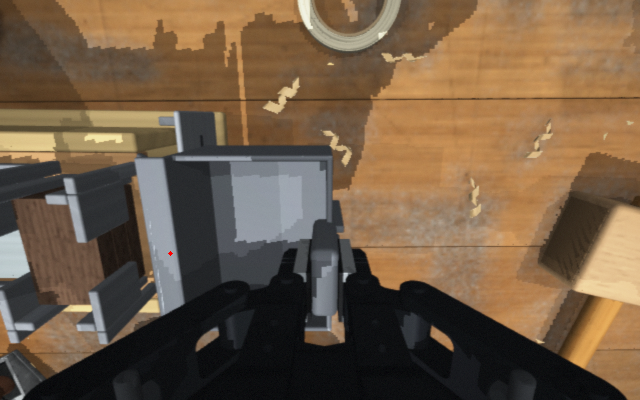

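```bash
python3 - <<'E'
from h import *
np.set_printoptions(precision=4,suppress=True)
im=cv2.imread("pics/w5.png"); s=cv2.imread("pics/s5.png")
a=cv2.resize(im[100:170,130:240],(550,350),interpolation=cv2.INTER_CUBIC)
b=cv2.resize(s[180:250,280:390],(550,350),interpolation=cv2.INTER_CUBIC)
out=np.zeros((350*2-100,550,3),np.uint8); out[:300]=a[:300]; out[300:]=b[50:]
cv2.imwrite("pics/c5.png",out)
for uv in((176,112),(178,112),(180,112),(182,112)): print(uv,atz("wrist",uv,.076))
print(atz("wrist",(170,253),.128), proj("wrist",[.512,.1235,.128]),proj("wrist",[.437,.1165,.076]))
E
```

```text
(176, 112) [0.4405 0.1121 0.076 ]
(178, 112) [0.4405 0.1133 0.076 ]
(180, 112) [0.4405 0.1145 0.076 ]
(182, 112) [0.4406 0.1157 0.076 ]
[0.5097 0.1237 0.128 ] [170.2326 257.178 ] [182.5293 105.8773]
```

View pics/c5.png

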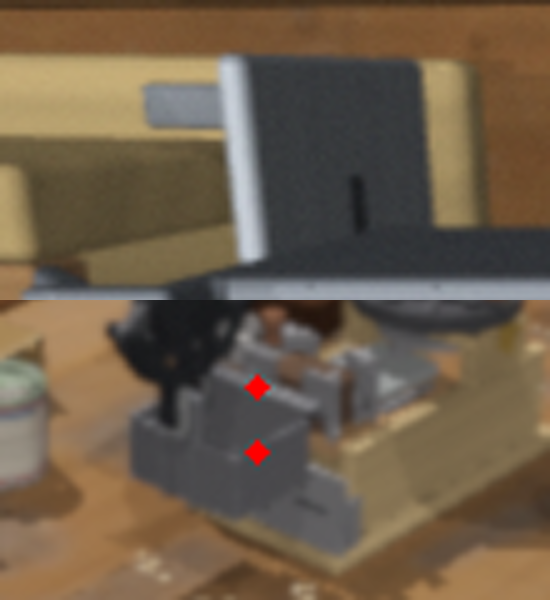

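```bash
python3 -m handwheel '[[0,[-2,-7.5,0],[0,0,0]],[0,[0,0,10],[0,0,0]],[0,[0,0,12],[0,0,0]],[0,[0,0,10],[0,0,0]],[0,[0,0,6],[0,0,0]],[0,[0,0,3],[0,0,0]],[0,[0,0,0],[0,0,0]],[0,[0,0,0],[0,0,0]]]'
python3 look.py wrist w6 bin_lip; python3 - <<'E'
import cv2
im=cv2.imread("pics/w6.png");cv2.imwrite("pics/w6c.png",cv2.resize(im[80:330,60:320],(624,600)))
E
```

```text
time_s: 8.62
tcp_pos: [0.5144, 0.1947, 0.0867]
eef_rot: [-3.141, -0.001, 3.134]
contact_force: [-0.1, 0.3, -1.2]
finger_gap: 0.128
gripper_force: 58.6
[0.5144 0.1947 0.0867] [-3.1414 -0.0005  3.1344] 8.6167
```

View pics/w6c.png

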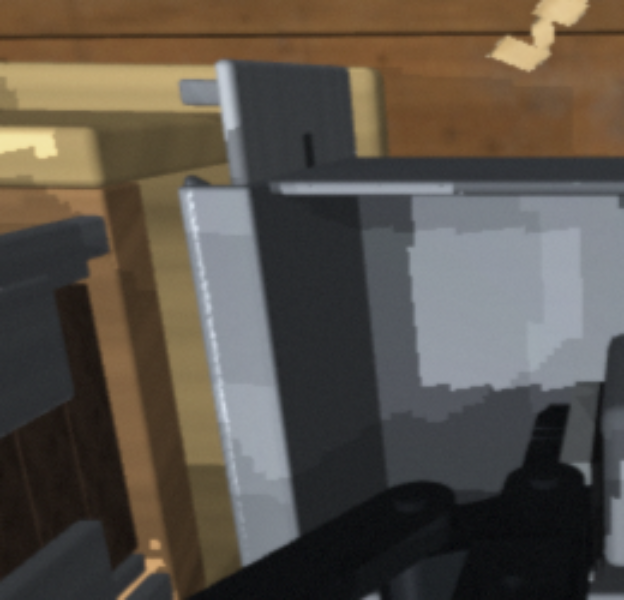

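The wrist crop shows the rail end at (230,120) going under the lip with no contact force, so I'll continue down.

```bash
python3 -m handwheel '[[0,[0,-1,3],[0,0,0]],[0,[0,-0.5,2],[0,0,0]],[0,[0,-0.5,2],[0,0,0]],[0,[0,0,1.5],[0,0,0]],[0,[0,0,1],[0,0,0]],[0,[0,0,0],[0,0,0]]]'
```

```text
time_s: 9.22
tcp_pos: [0.5148, 0.1925, 0.0781]
eef_rot: [-3.141, 0.001, 3.134]
contact_force: [-1.1, -2.3, 3.8]
finger_gap: 0.133
gripper_force: 59.5
```

```bash
python3 -m handwheel '[[0,[0,0,1.5],[0,0,0]],[0,[0,0,0],[0,0,0]],[0.2,[0,0,0],[0,0,0]],[0.3,[0,0,0],[0,0,0]],[0.45,[0,0,0],[0,0,0]],[0.45,[0,0,0],[0,0,0]],[0.45,[0,0,-5],[0,0,0]],[0.45,[0,0,-15],[0,0,0]],[0.45,[0,0,-25],[0,0,0]],[0.45,[0,0,-30],[0,0,0]],[0.45,[0,0,-40],[0,0,0]],[0.45,[0,0,-30],[0,0,0]],[0.45,[0,0,0],[0,0,0]],[0.45,[0,0,0],[0,0,0]]]'
python3 look.py wrist w7 bin_lip bin_tab outlet handle_mid wheel_axis; python3 look.py scene s7 bin_lip bin_tab rail_mid;python3 - <<'E'
import cv2,numpy as np
a=cv2.imread("pics/w7.png");b=cv2.imread("pics/s7.png")
b=cv2.resize(b[150:270,270:420],(640,512))[:200+200]
cv2.imwrite("pics/c7.png",cv2.resize(np.vstack([a,b]),(480,600)))
E
```

```text
time_s: 10.38
tcp_pos: [0.5162, 0.1932, 0.2243]
eef_rot: [3.14, 0.006, 3.135]
contact_force: [-0.3, 0.3, -1.0]
finger_gap: 0.445
gripper_force: 0.0
[0.5162 0.1932 0.2243] [3.1401 0.0058 3.1345] 10.3833
bin_lip [238.6 181.2] 0.8 [0.5089 0.1044 0.055 ]
bin_tab [324.6 187. ] 0.68 [0.5108 0.1922 0.072 ]
outlet [215.8 188.5] 0.97 [0.5083 0.0913 0.085 ]
outlet [291.8 173.5] 0.32 [0.4947 0.1623 0.085 ]
[0.5136 0.1925 0.2194] [-3.1409 -0.0029  3.1344] 10.6833
bin_lip [190.  325.1] 0.95 [0.4386 0.764  0.055 ]
bin_lip [333.8 216.3] 0.55 [0.5499 0.0647 0.055 ]
bin_tab [344.2 232.7] 0.74 [0.4244 0.1597 0.072 ]
bin_tab [318.2 225.1] 0.61 [0.527  0.1783 0.072 ]
rail_mid [331.1 219.6] 0.87 [0.5149 0.1221 0.076 ]
```

View pics/c7.png

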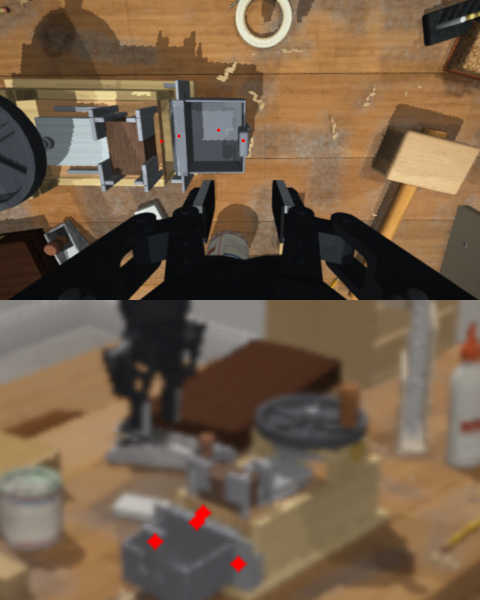

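The wrist view shows the bin hanging on the rail and released. I'll check its centring numerically, along with the handle target.

```bash
python3 - <<'E'
from h import *
np.set_printoptions(precision=4,suppress=True)
im=cv2.imread("pics/w7.png");cv2.imwrite("pics/w7c.png",cv2.resize(im[95:255,215:345],(487,600),interpolation=cv2.INTER_CUBIC))
print(atz("wrist",(238.6,181.2),.076),atz("wrist",(0,0),.076))
for r in(105,110,130,150,180,230,235,240,245): print(r,atz("wrist",(240,r),.078)[:2])
E
```

```text
[0.5047 0.1103 0.076 ] [ 0.3518 -0.0731  0.076 ]
105 [0.4354 0.1178]
110 [0.4397 0.1175]
130 [0.457  0.1161]
150 [0.475  0.1146]
180 [0.5031 0.1123]
230 [0.5536 0.1082]
235 [0.5589 0.1078]
240 [0.5643 0.1074]
245 [0.5697 0.1069]
```

View pics/w7c.png

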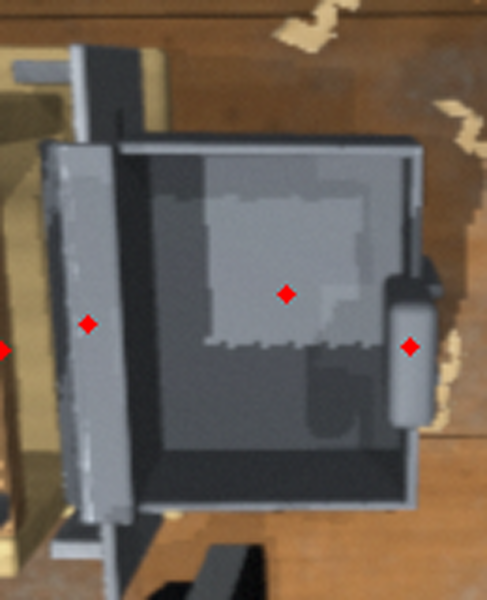

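The crop gives the lip spanning x≈0.460–0.558 on a rail starting at 0.437, so the bin is centred to about 3 mm. Next is the handle.

```bash
python3 -m handwheel '[[0.6,[0,-15,-10],[0,0,0]],[0.7,[6,-30,-10],[0,0,0]],[0.7,[8,-35,-4],[0,0,0]],[0.7,[8,-35,0],[0,0,0]],[0.7,[8,-35,0],[0,0,0]],[0.7,[8,-35,0],[0,0,0]],[0.7,[8,-35,0],[0,0,0]],[0.7,[8,-30,0],[0,0,0]],[0.7,[2,-25,0],[0,0,0]],[0.7,[0,0,0],[0,0,0]],[0.7,[0,0,0],[0,0,0]]]'
python3 look.py wrist w8 handle_mid wheel_axis bin_lip bin_tab
```

```text
time_s: 11.8
tcp_pos: [0.4564, -0.0829, 0.2451]
eef_rot: [3.141, 0.0, 3.131]
contact_force: [-0.3, 0.1, -0.3]
finger_gap: 0.7
gripper_force: 0.0
[ 0.4564 -0.0829  0.2451] [3.1413 0.0001 3.1313] 11.8
handle_mid [322.5 216. ] 0.61 [ 0.4572 -0.0832  0.177 ]
wheel_axis [319.8 262.5] 0.74 [ 0.51   -0.0857  0.146 ]
bin_lip [503.5 230.6] 0.93 [0.5169 0.1257 0.055 ]
bin_tab [588.7 237.2] 0.72 [0.5185 0.2104 0.072 ]
```

View pics/w8.png

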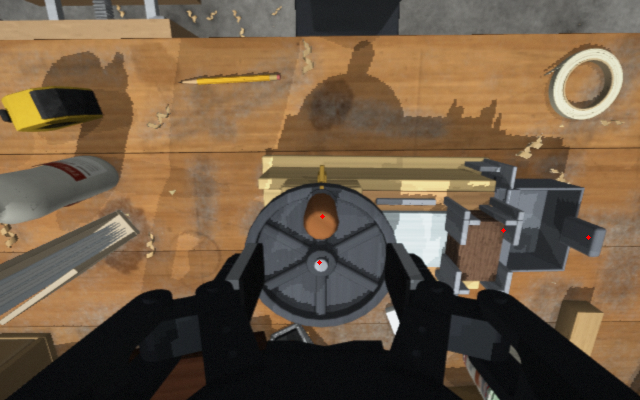

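The wrist view shows the handle at (322,216), centred between the fingers, and the hub at (320,262). I'll descend and grip.

```bash
python3 -m handwheel '[[0.7,[-1,0,15],[0,0,0]],[0.7,[0,0,25],[0,0,0]],[0.7,[0,0,25],[0,0,0]],[0.7,[0,0,14],[0,0,0]],[0.7,[0,0,4],[0,0,0]],[0.7,[0,0,0],[0,0,0]],[0.1,[0,0,0],[0,0,0]],[0.1,[0,0,0],[0,0,0]],[0.1,[0,0,0],[0,0,0]],[0.1,[0,0,0],[0,0,0]],[0.1,[0,0,0],[0,0,0]],[0.1,[0,0,0],[0,0,0]]]' 40
```

```text
time_s: 13.05
tcp_pos: [0.4588, -0.0824, 0.1639]
eef_rot: [-3.14, 0.003, 3.134]
contact_force: [-0.5, 0.8, 6.0]
finger_gap: 0.271
gripper_force: 39.2
```

```bash
python3 -m handwheel '[[0.1,[-0.8,9.2,0],[0,0,0]],[0.1,[-2.4,8.9,0],[0,0,0]],[0.1,[-3.9,8.4,0],[0,0,0]],[0.1,[-5.3,7.6,0],[0,0,0]],[0.1,[-6.5,6.5,0],[0,0,0]],[0.1,[-7.6,5.3,0],[0,0,0]],[0.1,[-8.4,3.9,0],[0,0,0]],[0.1,[-8.9,2.4,0],[0,0,0]],[0.1,[-9.2,0.8,0],[0,0,0]],[0.1,[0,0,0],[0,0,0]]]'
```

```text
time_s: 13.88
tcp_pos: [0.5135, -0.0332, 0.1639]
eef_rot: [-3.134, 0.004, 3.134]
contact_force: [1.9, -16.4, 5.9]
finger_gap: 0.273
gripper_force: 40.3
```

```bash
python3 -m handwheel '[[0.1,[-9.2,-2.3,0],[0,0,0]],[0.1,[-8.9,-3.4,0],[0,0,0]],[0.1,[-8.4,-4.4,0],[0,0,0]],[0.1,[-7.6,-5.3,0],[0,0,0]],[0.1,[-6.5,-6.5,0],[0,0,0]],[0.1,[-5.3,-7.6,0],[0,0,0]],[0.1,[-3.9,-8.4,0],[0,0,0]],[0.1,[-2.4,-8.9,0],[0,0,0]],[0.1,[-0.8,-9.2,0],[0,0,0]],[0.1,[0,0,0],[0,0,0]]]'
python3 look.py wrist w9 bin_lip bin_tab; python3 look.py top t9 bin_lip bin_tab handle_mid
```

```text
time_s: 14.72
tcp_pos: [0.5646, -0.0867, 0.1639]
eef_rot: [-3.141, 0.002, 3.134]
contact_force: [-0.8, -2.0, 7.6]
finger_gap: 0.27
gripper_force: 40.5
[ 0.5646 -0.0867  0.1639] [-3.1408  0.0022  3.1337] 14.7167
[ 0.5646 -0.0863  0.1639] [-3.1402  0.0026  3.1341] 14.8667
bin_lip [162.5 231.7] 0.72 [0.4462 0.7613 0.055 ]
bin_lip [328.3 215.7] 0.56 [0.5192 0.108  0.055 ]
bin_tab [402.9 260.9] 0.75 [ 0.3476 -0.1808  0.072 ]
bin_tab [306.1 217.5] 0.66 [0.5094 0.1948 0.072 ]
```

View pics/w9.png

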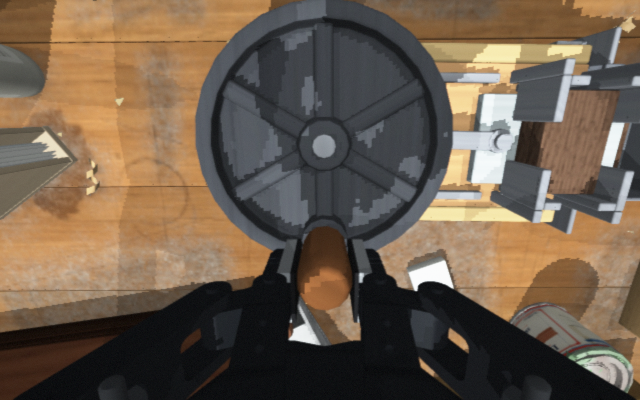

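The handle is at the half turn on the far side, and a white pusher plate is visible going into the magazine. I'll continue through the third and fourth quadrants.

```bash
python3 -m handwheel '[[0.1,[0.8,-9.2,0],[0,0,0]],[0.1,[2.4,-8.9,0],[0,0,0]],[0.1,[3.9,-8.4,0],[0,0,0]],[0.1,[5.3,-7.6,0],[0,0,0]],[0.1,[6.5,-6.5,0],[0,0,0]],[0.1,[7.6,-5.3,0],[0,0,0]],[0.1,[8.4,-3.9,0],[0,0,0]],[0.1,[8.9,-2.4,0],[0,0,0]],[0.1,[9.2,-0.8,0],[0,0,0]],[0.1,[0,0,0],[0,0,0]]]'
```

```text
time_s: 15.9
tcp_pos: [0.5102, -0.1395, 0.1639]
eef_rot: [-3.139, 0.002, 3.134]
contact_force: [-1.6, -4.0, 8.4]
finger_gap: 0.272
gripper_force: 40.6
```

```bash
python3 -m handwheel '[[0.1,[9.2,0.8,0],[0,0,0]],[0.1,[8.9,2.4,0],[0,0,0]],[0.1,[8.4,3.9,0],[0,0,0]],[0.1,[7.6,5.3,0],[0,0,0]],[0.1,[6.5,6.5,0],[0,0,0]],[0.1,[5.3,7.6,0],[0,0,0]],[0.1,[3.9,8.4,0],[0,0,0]],[0.1,[2.4,8.9,0],[0,0,0]],[0.1,[0.8,9.2,0],[0,0,0]],[0.1,[0,0,0],[0,0,0]],[0.1,[0,0,0],[0,0,0]]]'
```

```text
time_s: 16.82
tcp_pos: [0.4586, -0.0842, 0.1639]
eef_rot: [3.141, 0.003, 3.135]
contact_force: [-0.5, 2.7, 9.5]
finger_gap: 0.271
gripper_force: 40.8
```

```bash
python3 -m handwheel '[[0.3,[0,0,0],[0,0,0]],[0.5,[0,0,0],[0,0,0]],[0.7,[0,0,0],[0,0,0]],[0.7,[0,0,0],[0,0,0]],[0.7,[0,0,0],[0,0,0]],[0.7,[0,0,-10],[0,0,0]],[0.7,[0,0,-25],[0,0,0]],[0.7,[0,0,-30],[0,0,0]],[0.7,[0,0,-30],[0,0,0]],[0.7,[0,35,-15],[0,0,0]],[0.7,[0,40,0],[0,0,0]],[0.7,[0,40,0],[0,0,0]],[0.7,[0,35,0],[0,0,0]],[0.7,[0,0,0],[0,0,0]],[0.7,[0,0,0],[0,0,0]]]'
python3 look.py wrist w10 handle_mid wheel_axis bin_lip bin_tab blank_1 bin; python3 - <<'E'
import cv2
im=cv2.imread("pics/w10.png");cv2.imwrite("pics/w10c.png",cv2.resize(im[90:340,100:433],(800,600)))
E
```

```text
time_s: 18.07
tcp_pos: [0.4584, 0.0666, 0.2727]
eef_rot: [-3.141, 0.001, 3.138]
contact_force: [-0.1, 0.2, 0.2]
finger_gap: 0.7
gripper_force: 0.0
[0.4584 0.0666 0.2727] [-3.1414  0.0005  3.1384] 18.0667
handle_mid [136.1 201.3] 0.71 [ 0.455  -0.0876  0.177 ]
wheel_axis [161.2 246.5] 0.94 [ 0.5082 -0.0917  0.146 ]
bin_lip [366.6 222.9] 0.61 [0.5186 0.1154 0.055 ]
bin_tab [436.2 225.5] 0.73 [0.5164 0.1955 0.072 ]
bin_tab [368.1 222. ] 0.46 [0.5114 0.1146 0.072 ]
blank_1 [394.2 214.9] 0.92 
blank_1 [303.3 305.3] 0.84 
bin [387.9 210.4] 0.76 [0.5199 0.1529 0.    ]
bin [434.9 226.7] 0.22 [0.545  0.2216 0.    ]
```

View pics/w10c.png

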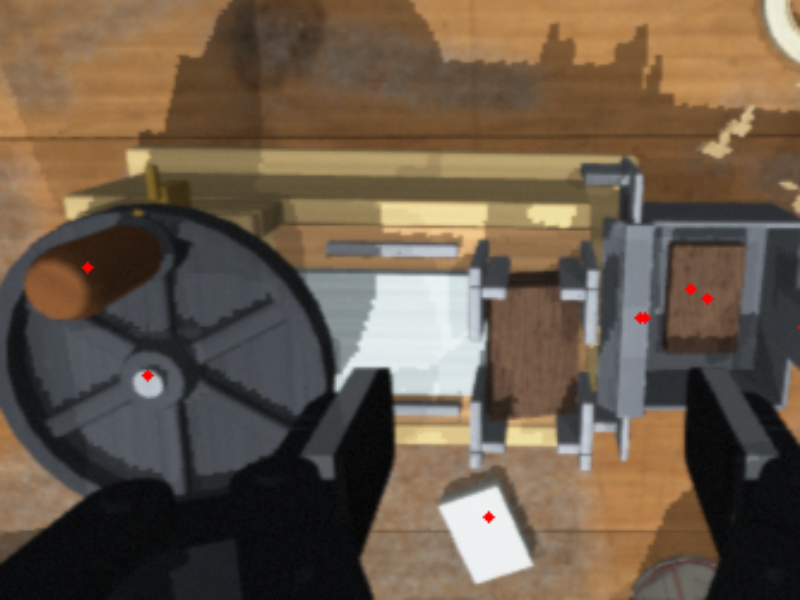

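The crop shows one walnut blank in the hanging bin at (705,297), the rest of the stack down in the magazine, and the handle back over the brass pointer. I'll hand it in.

```bash
python3 -c "
from station import arm
print(arm.job_done())"
```

```text
the job is handed in; nothing more can be done
None
```

I hung the bin on the rail about 3 mm off centre and turned the crank one full turn clockwise. One blank is in the bin, the handle is back over the pointer and let go, and I handed the job in; the hand-in returned no verdict.

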